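# Shut the red air valve in the bench air box

## Task

The repair bench's compressed air has to be turned off. Push the sliding cover of the air box fully open by its orange rib, then push the red valve handle clockwise until it is fully shut, and leave the cover open. Leave the blue valve and the loose things around the box as they are.

Things in the scene. Friction and masses are not known exactly. Their poses are not given: they have to be found in the camera images.
- box: Fixed beige air box, 160 (x) x 420 (y) x 50 mm high. Origin: centre of its underside; z up. Its -y part is an open bay for the valves, inside x -70 to 70, y -205 to -5 mm, floor at z 6, rim at z 50 mm; the +y part is solid, top at z 50. Two guide rails 8 mm wide run along y at x -76 and +76 mm, top at z 59. Place and yaw vary.
- cover (a joint): Sliding slate-grey cover, 142 (x) x 210 (y) x 5 mm, captive on the box, top face at box z 56 mm. 0 = bay fully covered (cover's middle at box y -105 mm), grows in metres as it slides to box +y, over the solid part; stop at 0.200 = fully open, bay free. It starts between 0 and 0.03. Needs about 2.5 N plus light damping; stays where left.
- cover_rib (a point): Middle of the top of the orange rib on the cover, 110 mm long along box x, 12 mm thick along box y, standing 18 mm above the cover's top face (rib top at box z 74 mm). It lies 17 mm from the cover's -y edge, at box x 0, y -193 mm when covered, and moves with the cover. Push on its -y side to open. This point's axes are those of the box.
- red_handle (a joint): Quarter-turn valve handle in the bay. Red, with a white band near the tip: the compressed air valve, the one to shut. Turns level about an upright spindle. 0 = open, pointing to box -x, along the pipe; grows clockwise seen from above; stop at 1.571 rad = shut, pointing to box +y. Starts between 0 and 0.3. Takes about 0.12 N m (3 N near the tip); stays where left.
- red_spindle (a point): Point on the red handle's spindle axis, box z 45 mm, at box x 40 mm and y -160 or -80 mm (red and blue swap places). Under the handle a copper pipe, 18 mm thick along box x, top at box z 27 mm; valve body and spindle under the hub to z 33. Axes those of the box.
- red_tip (a point): Middle of the top edge at the free end of the red handle, moves with it: a flat bar 14 mm wide and 12 mm thick, box z 32 to 44 mm, tip 54 mm from the spindle axis; hub 24 mm across, to z 45.
- blue_handle (a joint): Quarter-turn valve handle in the bay. Plain blue: the vacuum valve, to be left as it is. Turns level about an upright spindle. 0 = open, pointing to box -x, along the pipe; grows clockwise seen from above; stop at 1.571 rad = shut, pointing to box +y. Starts between 0 and 0.3. Takes about 0.12 N m (3 N near the tip); stays where left.
- blue_spindle (a point): Point on the blue handle's spindle axis, box z 45 mm, at box x 40 mm and y -160 or -80 mm (red and blue swap places). Under the handle a copper pipe, 18 mm thick along box x, top at box z 27 mm; valve body and spindle under the hub to z 33. Axes those of the box.
- blue_tip (a point): Middle of the top edge at the free end of the blue handle, moves with it: a flat bar 14 mm wide and 12 mm thick, box z 32 to 44 mm, tip 54 mm from the spindle axis; hub 24 mm across, to z 45.
- screwdriver: Loose screwdriver, yellow handle, lying on the bench on the box's -x side (towards the robot), roughly along box y. Leave it.
- jar: Loose amber glass jar with black lid, 52 mm diameter, 60 mm high, standing beyond the box's +x side. Origin under its centre. Leave it.
- spool: Loose blue-flanged solder spool, 56 mm diameter, 44 mm high, standing off the box's -y end. Origin under its centre. Leave it.

How it is judged (in metres and radians):
On the way, in this order (a step that is already met when the one before it is completed fails the run):
1. the cover is slid open (value of joint cover above 0.18 m and value of joint red_handle below 0.5 rad), for 0.2 s.
2. the red handle is pushed shut (value of joint red_handle above 1.43 rad), for 0.2 s.
At the end, for the whole second after the job is handed in: The cover is open (at least 180 of its 200 mm), the red handle is shut (at least 1.43 of 1.571 rad), both at rest; the blue handle's tip is within 15 mm and the screwdriver, jar and spool are each within 20 mm of where they started (value of joint cover above 0.18 m and value of joint red_handle above 1.43 rad and distance of blue_tip from where it was at the start of the episode below 0.015 m and velocity of joint red_handle between -0.05 and 0.05 rad/s and velocity of joint cover between -0.01 and 0.01 m/s and distance of each of screwdriver, jar, spool from where it was at the start of the episode below 0.02 m); the robot touches nothing.
It fails at once if the blue handle is moved (tip over 15 mm) (distance of blue_tip from where it was at the start of the episode above 0.015 m).
It fails at once if the screwdriver, jar or spool is lifted, carried or knocked (over 20 mm) (distance of any of screwdriver, jar, spool from where it was at the start of the episode above 0.02 m).
It also fails if it takes over 53 s, if anything falls off the work surface, if the arm or the gripper's body presses on something with over 40 N, if the wrist force passes 120 N, or if a joint passes its speed limit or range.

## Robot

A 7-joint arm with a two-finger parallel gripper is mounted at the origin on the work surface. World frame = base frame: x ahead of the robot, y to its left, z up, the work surface at z = 0. Lengths are in mm, angles in rad, forces in N, time in s.
With the tool pointing down it reaches from about 400 to 850 mm from the base axis. Payload 10.4 kg.
Tool frame: the origin (TCP) lies midway between the tips of the shut fingers; the grasp point (between the pads) lies 19 mm behind it (arm.hold_point_z is the distance from the TCP to the grasp point, in mm); z points along the fingers, y is the direction in which the jaws open and shut (so a half turn about z gives the same grasp; the last joint's range is limited). The gripper opens to 87 mm and grips with 3 to 60 N. Pads are 19 mm wide; open, the fingers measure 117 mm over their backs; the gripper's body (75 mm by 190 mm) begins 51 mm behind the grasp point.
Start: joints at [-1.347, 0.332, -0.065, 1.46, 0.022, 1.35, -0.088], TCP at [152.674, 606.091, 191.176] pointing down, gripper open.
Joint ranges: [-2.6, 2.6], [-0.5, 2.12], [-1.47, 1.34], [0.16, 2.42], [-1.27, 4.41], [0.06, 2.06], [-2.6, 2.6]. Speed limits (rad/s): [2.22, 2.22, 2.79, 2.79, 3.14, 3.14, 3.14].

## Interface

Orientations are given as a rotation vector (axis times angle).
In Python, from cell import arm gives the robot as it stands. The module is installed in compiled form; this text tells all that it offers.
- The arm moves only by the tool carry_out, never from a script. Its argument "rows" is a list of rows, each a list of 3 entries, a list of its own where there are three numbers: the finger opening in cm, from 0 to 8.7, then the shift along the tool's x, y, z in cm, then the turn about the tool's z in rad. A call has exactly 5 rows; each row shifts and turns the commanded pose from where the row before left it, along the tool's axes as they then stand; what a row does not reach is not made up. A row lasts 1/10 s, in which the tool goes at most 50 mm and 8.59 degrees, less where a joint would pass 70% of its speed; a pose out of reach is approached as far as the arm can. A call with a gripper value outside its range is refused whole. The fingers move at their own pace and stop on an object; the grip force is fixed at half the most. Time passes only in rows, so rows that do not move let the fingers close, or fill a call up. It gives the time, the measured TCP pose, the force and the opening at its end, in the units of the state.
- arm.observe(): the state, without advancing time (a new reading comes with each control period).
- arm.grab_frame(name): name is "side" or "top"; returns a dict with "img" (400x640x3 uint8, red, green, blue), "range_z" (400x640 float32, mm along the optical axis (not along the pixel's ray), 0 where there is no reading), "K" (3x3 intrinsics, pixels), "dist" ([k1, k2, p1, p2, k3] as OpenCV has them; the pictures are not rectified), "camera_from_world" (4x4, takes a point from world to camera coordinates). Camera axes: x right, y up, looking along -z (the intrinsics and any distortion apply to the point x, -y, -z); pixel columns grow to the right and rows downward; lengths in mm; the calibration is good to about 2 mm. A picture is of the moment at which its call begins.
- arm.finish_job(): hands the job in, once; it reports no verdict.
Trained networks look in a picture, given as the dict that the camera call returned (one of the last four; its "shot" number tells which), for a name from the list of things; names that differ only in an ending like _2 or _b are one class to them, and where a whole thing is asked for, a point or a joint stands for the part that bears it (a point fixed in the world has none). Each returns a list of dicts, best first, with "conf" (0 to 1); they miss things now and then, are a little off and sometimes report something else, mostly with a low value. They report only what shows in the picture. A call takes as long as a camera call.
- arm.cut_out(name, picture): "mask" (400x640 bool, what is visible of it).
- arm.pinpoint(name, picture): "point" ([x, y, z] in mm, in world coordinates, good to about 4 mm: a listed point, or the origin of a listed thing).
The state is a dict: "time_s": time; "qpos": joint angles; "joint_vel": joint speeds; "tau": joint torques, N m; "eef_pos": TCP position; "tool_rot": TCP orientation; "force": force on the tool from outside, world axes, zero at the start; "wrist_torque": the same for the moment, N m; "width": finger opening in mm.
Only numpy, scipy, OpenCV 4.12 (cv2) and the standard library are available. Lean on these libraries where they do the work, as an engineer would, in place of code of your own. Each camera call takes 0.05 s, during which the arm holds its last target.

## Working session

There is one attempt and no reset: what is moved stays moved. The work goes in short steps, Python scripts to look and compute and a tool call to move; the robot and the scene stay as the last step left them, time stands still between calls to the robot, and variables do not carry over. Pictures are saved under pics/ and viewed, and the job is handed in when it is done.

Besides the shell and the picture viewer there is one more tool, called after "Call:" as name(argument=value, ...), one argument or row to a line, values as JSON. carry_out: Moves the arm, as the interface text tells. Its arguments: {"type":"object","properties":{"rows":{"type":"array","items":{"type":"array"}}},"required":["rows"]}

```bash
mkdir -p pics
cat > h.py <<'E'
import numpy as np,cv2
from cell import arm
def w2p(f,P):
    T=f["camera_from_world"];c=(T[:3,:3]@np.atleast_2d(P).T).T+T[:3,3]
    c=c*[1,-1,-1]
    return cv2.projectPoints(c.reshape(-1,1,3),np.zeros(3),np.zeros(3),np.array(f["K"],float),np.array(f["dist"],float))[0].reshape(-1,2)
def p2w(f,uv,z=None):
    uv=np.atleast_2d(uv).astype(float)
    n=cv2.undistortPoints(uv.reshape(-1,1,2),np.array(f["K"],float),np.array(f["dist"],float)).reshape(-1,2)
    if z is None: z=np.array([f["range_z"][int(round(v)),int(round(u))] for u,v in uv])
    c=np.c_[n[:,0]*z,-n[:,1]*z,-z*np.ones(len(n))]
    T=np.linalg.inv(f["camera_from_world"]);return c@T[:3,:3].T+T[:3,3]
def save(f,n): cv2.imwrite("pics/"+n,f["img"][:,:,::-1])
E
python3 - <<'E'
from h import *
s=arm.observe();print({k:np.round(v,3) for k,v in s.items()})
import cv2
R=cv2.Rodrigues(np.array(s["tool_rot"],float))[0];print(R.round(3))
for n in ["top","side"]:
    f=arm.grab_frame(n);save(f,n+"0.png")
    for k in ["box","cover_rib","red_handle","red_tip","blue_tip","screwdriver","jar","spool"]:
        try:
            for d in arm.pinpoint(k,f)[:2]: print(n,k,round(d["conf"],2),np.round(d["point"],1))
        except Exception as e: print(k,e)
E
```

```text
{'time_s': np.float64(0.0), 'qpos': array([-1.347,  0.333, -0.065,  1.461,  0.022,  1.35 , -0.089]), 'joint_vel': array([-0.001, -0.   ,  0.   , -0.001, -0.001, -0.001,  0.001]), 'tau': array([-1.0000e-03, -6.2325e+01,  2.4000e-02, -3.8992e+01, -6.1000e-02,
        4.0000e-02,  0.0000e+00]), 'eef_pos': array([152.612, 605.607, 190.312]), 'tool_rot': array([-3.870e-01, -3.118e+00,  2.000e-03]), 'force': array([ 0.964, -0.562, -0.766]), 'wrist_torque': array([ 0.021, -0.035, -0.016]), 'width': np.float64(86.608)}
[[-0.97   0.244 -0.   ]
 [ 0.244  0.97  -0.001]
 [-0.    -0.002 -1.   ]]
top box 0.82 [544.7 107.8  -2.9]
top cover_rib 0.62 [529.  -62.8  75. ]
red_handle it knows: blue_spindle, blue_tip, box, cover_rib, jar, red_spindle, red_tip, screwdriver, spool
top red_tip 0.16 [716.5 139.9   1.3]
top screwdriver 0.98 [412.3 154.6  -1.3]
top jar 0.95 [718.5 139.1   2.1]
top spool 0.66 [ 538.4 -199.     1.6]
side box 0.98 [545.1 107.    2. ]
red_handle it knows: blue_spindle, blue_tip, box, cover_rib, jar, red_spindle, red_tip, screwdriver, spool
side red_tip 0.18 [ 5.476e+02  1.102e+02 -1.000e-01]
side screwdriver 0.98 [412.2 154.1  -2.9]
side jar 0.62 [ 7.156e+02  1.408e+02 -3.000e-01]
side spool 0.72 [ 542.6 -199.4    2.2]
```

View pics/top0.png

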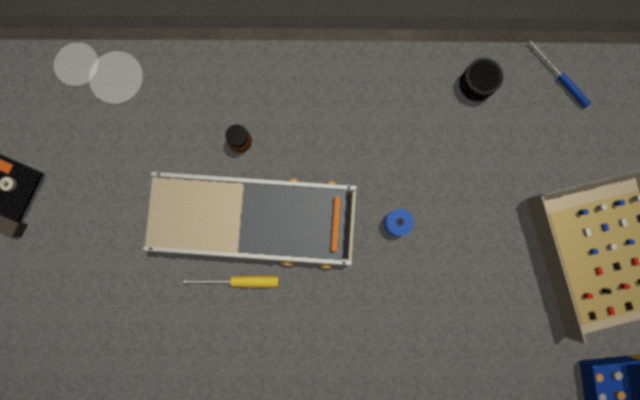

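View pics/side0.png

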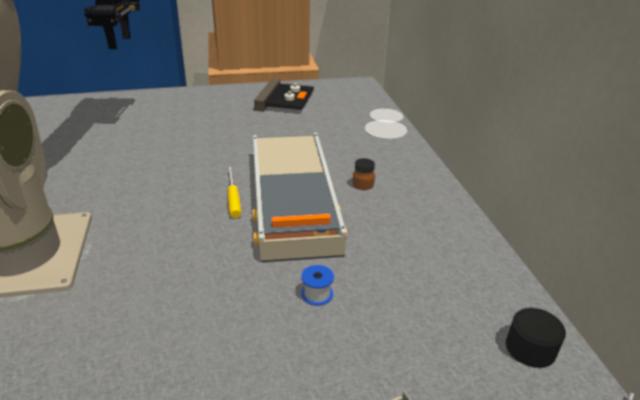

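Run:
```python
from h import *
f=arm.grab_frame("top")
z=f["range_z"];T=np.linalg.inv(f["camera_from_world"])
v,u=np.nonzero(z>0);P=p2w(f,np.c_[u,v],z[v,u])
img=f["img"][v,u].astype(int)
hsv=cv2.cvtColor(f["img"],cv2.COLOR_RGB2HSV)[v,u].astype(int)
# orange rib
m=(hsv[:,0]<18)&(hsv[:,0]>5)&(hsv[:,1]>150)&(P[:,2]>65)&(P[:,2]<85)&(P[:,0]>400)&(P[:,0]<680)
Q=P[m];print("rib",m.sum(),np.median(Q[:,2]),cv2.minAreaRect(Q[:,:2].astype(np.float32)))
# box height cloud
for lo,hi in [(46,63)]:
    m=(P[:,2]>lo)&(P[:,2]<hi)&(P[:,0]>420)&(P[:,0]<680)&(P[:,1]>-150)&(P[:,1]<360)
    g=f["img"]*0; g[v[m],u[m]]=255
    n,l,st,_=cv2.connectedComponentsWithStats(cv2.morphologyEx(g[:,:,0],cv2.MORPH_OPEN,np.ones((3,3))));i=1+np.argmax(st[1:,4])
    Q=P[(l[v,u]==i)];r=cv2.minAreaRect(Q[:,:2].astype(np.float32));print(r,cv2.boxPoints(r))
```

```text
rib 274 74.88530926070962 ((534.4210205078125, -64.63435363769531), (10.518796920776367, 106.47030639648438), 86.37129211425781)
((546.375732421875, 108.52731323242188), (418.69012451171875, 160.57427978515625), 86.28324127197266) [[ 452.68683   -95.172874]
 [ 612.9234   -105.58198 ]
 [ 640.06464   312.2275  ]
 [ 479.82806   322.6366  ]]
```

The top picture shows the box at about (250,220) px, turned by about -3.7°. The rib is at (336,224) px, which puts the cover near 0.02 m and matches its known sizes and heights. The spool is at (399,222), the screwdriver at (255,282) and the jar at (238,138). I'll line the tool up with the box and travel towards it.

Call:
carry_out(
  rows=[
    [0,[0,0,0],-0.09],
    [0,[0,0,0],-0.09],
    [0,[-2.9,-4,0],0],
    [0,[-2.9,-4,0],0],
    [0,[-2.9,-4,0],0],
  ],
)

```text
time_s: 1.35
eef_pos: [232.2, 479.0, 191.0]
tool_rot: [0.104, 3.14, 0.0]
force: [0.7, -0.9, 0.2]
width: 54.8
```

Call:
carry_out(
  rows=[
    [0,[-2.9,-4,0],0],
    [0,[-2.9,-4,0],0],
    [0,[-2.9,-4,0],0],
    [0,[-2.9,-4,0],0],
    [0,[-2.9,-4,0],0],
  ],
)

```text
time_s: 1.85
eef_pos: [363.6, 269.5, 191.5]
tool_rot: [0.105, 3.139, 0.002]
force: [1.5, 0.2, -0.3]
width: 15.4
```

Call:
carry_out(
  rows=[
    [0,[-2.9,-4,0],0],
    [0,[-2.9,-4,0],0],
    [0,[-2.9,-4,0],0],
    [0,[-2.9,-4,0],0],
    [0,[-2.9,-4,0],0],
  ],
)

```text
time_s: 2.35
eef_pos: [495.0, 60.2, 191.6]
tool_rot: [0.105, 3.139, 0.001]
force: [1.3, -0.0, -0.3]
width: 0.5
```

```bash
cat >> h.py <<'E'
C=np.array([546.4,108.5]);YAW=np.deg2rad(-3.72)
ex=np.array([np.cos(YAW),np.sin(YAW)]);ey=np.array([-np.sin(YAW),np.cos(YAW)])
def box(p): p=np.atleast_2d(p);d=p[:,:2]-C;return np.c_[d@ex,d@ey,p[:,2]]
def unbox(b): b=np.atleast_2d(b).astype(float);return np.c_[C+b[:,:1]*ex+b[:,1:2]*ey,b[:,2]]
def st():
    s=arm.observe();R=cv2.Rodrigues(np.array(s["tool_rot"],float))[0]
    print("t",round(float(s["time_s"]),2),"box",box(s["eef_pos"]).round(1),"F",np.round(s["force"],1),"w",round(float(s["width"]),1))
    print("toolx in box",(R[:2,0]@ex).round(3),(R[:2,0]@ey).round(3),"z",R[:,2].round(3),"q",np.round(s["qpos"],2))
E
python3 -c "
from h import *
st()"
```

```text
t 2.35 box [[-48.2 -51.5 191.6]] F [ 1.3 -0.  -0.3] w 0.5
toolx in box -1.0 0.002 z [ 0.001  0.001 -1.   ] q [-0.67  0.04  0.48  1.81 -0.02  1.3   1.31]
```

Call:
carry_out(
  rows=[
    [0,[-1.2,-4.2,0],0],
    [0,[-1.2,-4.2,0],0],
    [0,[-1.2,-4.2,0],0],
    [0,[-1.2,-4.2,0],0],
    [0,[0,0,3],0],
  ],
)

```text
time_s: 2.85
eef_pos: [533.1, -116.0, 164.3]
tool_rot: [0.117, 3.132, -0.004]
force: [-0.2, -0.6, -1.4]
width: 0.2
```

Call:
carry_out(
  rows=[
    [0,[0,0,3],0],
    [0,[0,0,3],0],
    [0,[0,0,2.5],0],
    [0,[0,0,0],0],
    [0,[0,0,0],0],
  ],
)

```text
time_s: 3.35
eef_pos: [530.9, -108.9, 76.7]
tool_rot: [-0.105, -3.14, 0.0]
force: [1.1, -0.0, -0.3]
width: 0.3
```

```bash
python3 -c "
from h import *
st();f=arm.grab_frame('side');save(f,'side1.png')"
```

```text
t 3.35 box [[  -1.3 -217.9   76.7]] F [ 1.1 -0.  -0.3] w 0.3
toolx in box -1.0 0.002 z [-0. -0. -1.] q [-0.42  0.28  0.62  1.85 -0.18  1.07  1.78]
```

View pics/side1.png

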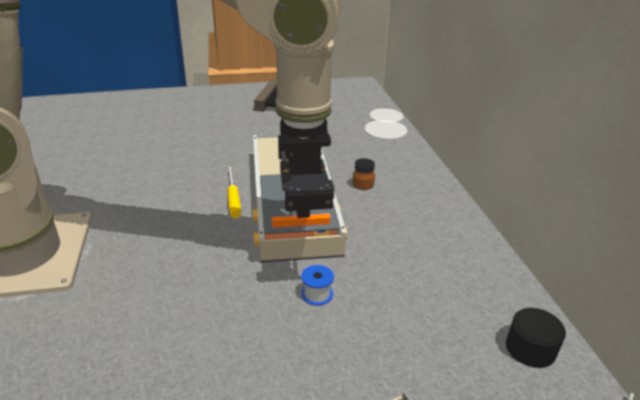

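```bash
python3 -c "
from h import *
f=arm.grab_frame('side')
print(w2p(f,np.r_[[[531,-109,76.7]],unbox([[0,-173,74],[0,-205,50],[-50,-173,74]])]))
f=arm.grab_frame('top');save(f,'top1.png')
print(w2p(f,np.r_[[[531,-109,76.7]],unbox([[0,-173,74],[0,-205,50],[-50,-173,74]])]))
"
```

```text
[[303.05969404 228.89480975]
 [301.13603754 215.70248061]
 [302.93126259 236.26179972]
 [274.40430897 217.31018279]]
[[357.61224869 225.13457145]
 [334.9744621  222.96839349]
 [350.1209583  224.84310776]
 [333.2676153  248.09830742]]
```

View pics/top1.png

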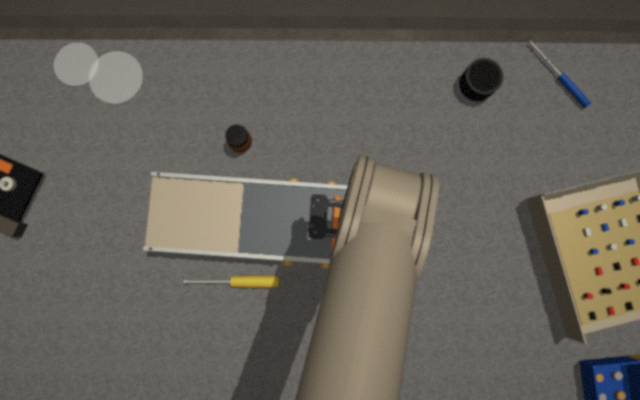

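```bash
python3 -c "
from h import *
f=arm.grab_frame('side')
im=cv2.resize(f['img'][90:270,220:380],None,fx=4.4,fy=3.3*1.0,interpolation=cv2.INTER_CUBIC);im=cv2.resize(f['img'][110:260,230:370],None,fx=4,fy=4,interpolation=cv2.INTER_CUBIC)
cv2.imwrite('pics/z1.png',im[:,:,::-1])
uv=[(303,v) for v in range(150,226,5)]
for a,b in zip(uv,box(p2w(f,uv)).round(0)): print(a,b,f['range_z'][a[1],a[0]])
"
```

```text
(303, 150) [  -7. -268.  263.] 779.1554
(303, 155) [  -7. -268.  255.] 783.5403
(303, 160) [  -7. -268.  246.] 788.28284
(303, 165) [  -7. -267.  236.] 794.8842
(303, 170) [  -7. -267.  228.] 798.9722
(303, 175) [  -8. -272.  221.] 798.54504
(303, 180) [  -9. -287.  221.] 785.9529
(303, 185) [ -11. -300.  220.] 776.0149
(303, 190) [ -12. -313.  220.] 764.52954
(303, 195) [ -12. -309.  209.] 774.49866
(303, 200) [ -11. -305.  197.] 784.18787
(303, 205) [ -11. -302.  186.] 792.9582
(303, 210) [  -2. -227.  124.] 889.85846
(303, 215) [  -2. -226.  113.] 897.2349
(303, 220) [   3. -181.   69.] 959.2843
(303, 225) [   3. -179.   57.] 967.4286
```

View pics/z1.png

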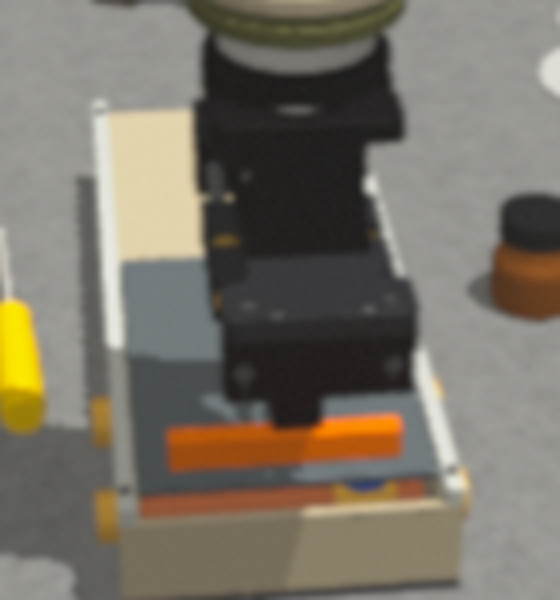

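```bash
python3 -c "
from h import *
st()
f=arm.grab_frame('side')
z=f['range_z'];v,u=np.nonzero(z>0);B=box(p2w(f,np.c_[u,v],z[v,u]))
m=(abs(B[:,0])<60)&(B[:,1]<-190)&(B[:,1]>-330)&(B[:,2]>85)&(B[:,2]<240)
for lo in range(85,240,8):
  q=B[m&(B[:,2]>=lo)&(B[:,2]<lo+8)]
  if len(q): print(lo,len(q),q[:,:2].min(0).round(0),q[:,:2].max(0).round(0))
f=arm.grab_frame('top')
z=f['range_z']
uv=[(u,215) for u in range(306,345,3)]
for a,b in zip(uv,box(p2w(f,uv)).round(0)): print(a,b)
"
```

```text
t 3.55 box [[  -0.5 -217.8   77.6]] F [-0.2 -0.6  1.2] w -0.0
toolx in box -1.0 0.002 z [ 0.002  0.    -1.   ] q [-0.42  0.27  0.62  1.85 -0.18  1.07  1.78]
101 2 [  -9. -226.] [   5. -224.]
109 51 [ -11. -230.] [  10. -209.]
117 47 [ -11. -231.] [  10. -224.]
173 65 [ -37. -307.] [  36. -298.]
181 212 [ -38. -308.] [  36. -210.]
189 226 [ -38. -308.] [  36. -210.]
197 349 [ -38. -313.] [  37. -190.]
205 181 [ -38. -315.] [  36. -211.]
213 641 [ -38. -315.] [  36. -191.]
221 421 [ -38. -315.] [  35. -213.]
229 167 [ -27. -271.] [  23. -200.]
237 56 [ -27. -270.] [  21. -221.]
(306, 215) [  13. -114.   58.]
(309, 215) [   0. -123.  224.]
(312, 215) [   1. -128.  223.]
(315, 215) [   1. -133.  223.]
(318, 215) [   1. -138.  222.]
(321, 215) [   2. -143.  223.]
(324, 215) [   2. -148.  223.]
(327, 215) [  16. -156.   58.]
(330, 215) [  17. -162.   56.]
(333, 215) [  16. -168.   74.]
(336, 215) [  16. -174.   73.]
(339, 215) [ -16. -163.  460.]
(342, 215) [ -18. -165.  490.]
```

The side picture disagrees with the reported height. The shut fingertips show at about z 107 (pixel (303,216)), but the state says 77, while x and y agree. I'll lower in small steps and check against the camera.

Call:
carry_out(
  rows=[
    [0,[0,0,1],0],
    [0,[0,0,1],0],
    [0,[0,0,0],0],
    [0,[0,0,0],0],
    [0,[0,0,0],0],
  ],
)

```text
time_s: 4.15
eef_pos: [530.9, -108.8, 56.2]
tool_rot: [0.105, 3.14, -0.0]
force: [-0.2, -0.1, -0.5]
width: 0.4
```

```bash
cat >> h.py <<'E'
def zz(name='side',n=None):
    f=arm.grab_frame(name)
    s=arm.observe();b=box(s["eef_pos"])[0]
    z=f['range_z'];v,u=np.nonzero(z>0);B=box(p2w(f,np.c_[u,v],z[v,u]))
    m=(abs(B[:,0]-b[0])<60)&(abs(B[:,1]-b[1])<115)&(B[:,2]>b[2]-10)&(B[:,2]<b[2]+130)&(f['img'][v,u].max(1)<70)
    for lo in range(int(b[2])-10,int(b[2])+130,6):
      q=B[m&(B[:,2]>=lo)&(B[:,2]<lo+6)]
      if len(q)>2: print(lo,len(q),q[:,:2].min(0).round(0),q[:,:2].max(0).round(0))
    if n:
        p=w2p(f,s["eef_pos"])[0].astype(int);print(p)
        im=f['img'][max(0,p[1]-110):p[1]+40,max(0,p[0]-70):p[0]+70]
        cv2.imwrite('pics/'+n,cv2.resize(im,None,fx=4,fy=4,interpolation=cv2.INTER_CUBIC)[:,:,::-1])
E
python3 -c "
from h import *
st();zz(n='z2.png')"
```

```text
t 4.15 box [[  -1.4 -217.9   56.2]] F [-0.2 -0.1 -0.5] w 0.4
toolx in box -1.0 0.002 z [ 0. -0. -1.] q [-0.41  0.3   0.62  1.87 -0.2   1.03  1.79]
52 10 [ -30. -182.] [   8. -103.]
82 6 [  -8. -227.] [   7. -225.]
88 31 [ -11. -229.] [   7. -224.]
94 28 [ -11. -229.] [   6. -225.]
154 33 [ -35. -306.] [  33. -139.]
160 161 [ -38. -308.] [  34. -138.]
166 164 [ -39. -307.] [  33. -136.]
172 169 [ -39. -308.] [  33. -136.]
178 283 [ -39. -312.] [  34. -135.]
184 61 [ -39. -313.] [  33. -302.]
[302 237]
```

View pics/z2.png

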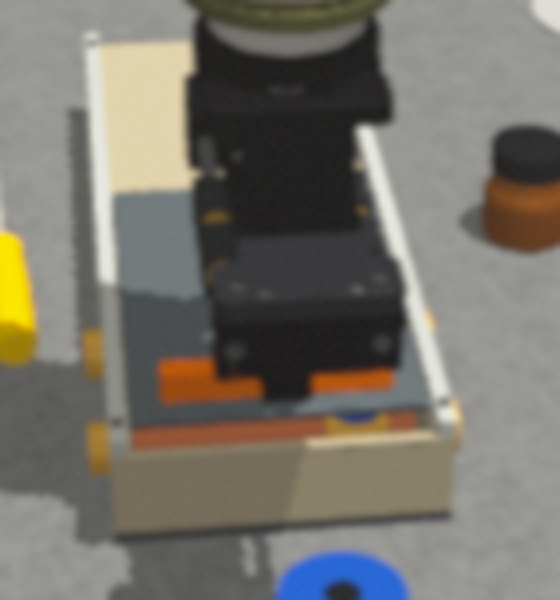

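Call:
carry_out(
  rows=[
    [0,[0,0,1],0],
    [0,[0,0,0.9],0],
    [0,[0,0,0],0],
    [0,[0,0,0],0],
    [0,[0,0,0],0],
  ],
)

```text
time_s: 4.7
eef_pos: [530.9, -108.8, 37.2]
tool_rot: [0.105, 3.14, -0.0]
force: [-0.7, 0.1, 1.1]
width: 0.3
```

```bash
python3 -c "
from h import *
st();zz(n='z3.png')"
```

```text
t 4.7 box [[  -1.3 -217.9   37.2]] F [-0.7  0.1  1.1] w 0.3
toolx in box -1.0 0.002 z [ 0. -0. -1.] q [-0.4   0.33  0.61  1.88 -0.22  1.    1.81]
39 15 [   9. -310.] [  18. -302.]
51 18 [ -32. -194.] [  47. -103.]
69 20 [ -11. -231.] [   7. -225.]
75 25 [ -11. -229.] [   8. -224.]
135 72 [ -38. -307.] [  34. -137.]
141 148 [ -39. -308.] [  34. -137.]
147 157 [ -39. -308.] [  34. -137.]
153 157 [ -39. -308.] [  35. -136.]
159 279 [ -39. -313.] [  34. -137.]
165 65 [ -38. -313.] [  34. -307.]
[302 246]
```

View pics/z3.png

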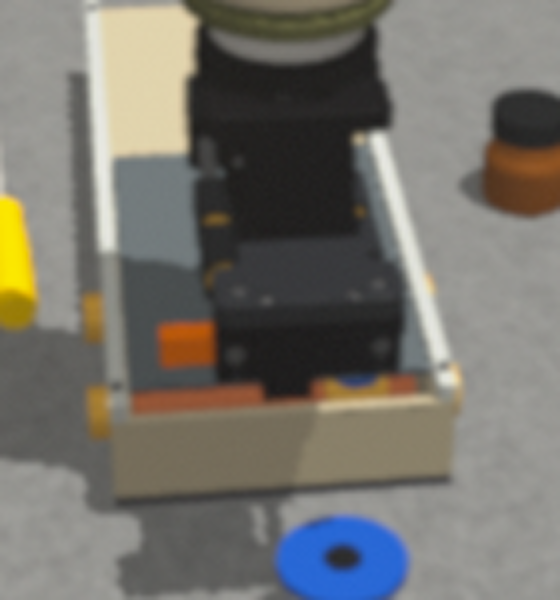

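Tip is at about z 65, beside the rib. Pushing.

Call:
carry_out(
  rows=[
    [0,[0,0.8,0],0],
    [0,[0,1.0,0],0],
    [0,[0,1.5,0],0],
    [0,[0,1.5,0],0],
    [0,[0,1.5,0],0],
  ],
)

```text
time_s: 5.25
eef_pos: [535.1, -45.1, 37.3]
tool_rot: [0.105, 3.14, -0.001]
force: [0.2, -3.8, 0.5]
width: 0.4
```

```bash
python3 -c "
from h import *
st();zz(n='z4.png')"
```

```text
t 5.25 box [[  -1.4 -154.    37.3]] F [ 0.2 -3.8  0.5] w 0.4
toolx in box -1.0 0.002 z [ 0.    -0.001 -1.   ] q [-0.5   0.31  0.58  1.89 -0.2   0.99  1.67]
45 14 [ -58. -156.] [  49. -153.]
51 50 [ -60. -160.] [ 11. -39.]
63 4 [  -5. -164.] [   5. -161.]
69 23 [ -11. -167.] [   7. -162.]
75 29 [ -11. -166.] [   7. -161.]
81 17 [ -10. -165.] [   8. -160.]
135 26 [ -33. -243.] [ 11. -73.]
141 135 [ -39. -243.] [ 34. -73.]
147 139 [ -39. -245.] [ 34. -73.]
153 150 [ -39. -243.] [ 33. -72.]
159 248 [ -39. -249.] [ 34. -72.]
165 36 [ -38. -249.] [  33. -244.]
[299 224]
```

View pics/z4.png

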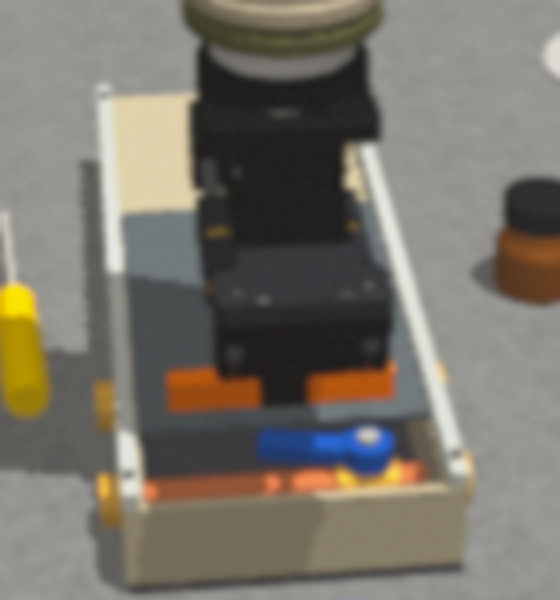

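The cover slides with about 3.8 N on the tool. The blue valve is at y -160, so red is at y -80.

Call:
carry_out(
  rows=[
    [0,[0,1.5,0],0],
    [0,[0,2,0],0],
    [0,[0,2,0],0],
    [0,[0,2,0],0],
    [0,[0,2,0],0],
  ],
)

```text
time_s: 5.8
eef_pos: [541.2, 49.3, 37.2]
tool_rot: [-0.105, -3.14, 0.001]
force: [-0.2, -3.7, 0.3]
width: 0.4
```

Call:
carry_out(
  rows=[
    [0,[0,2,0],0],
    [0,[0,1,0],0],
    [0,[0,0.5,0],0],
    [0,[0,0.5,0],0],
    [0,[0,0,0],0],
  ],
)

```text
time_s: 6.3
eef_pos: [544.0, 89.0, 37.1]
tool_rot: [-0.105, -3.14, -0.0]
force: [-0.2, 0.0, 1.2]
width: 0.9
```

```bash
python3 -c "
from h import *
st();zz(n='z5.png')"
```

```text
t 6.3 box [[ -1.1 -19.7  37.1]] F [-0.2  0.   1.2] w 0.9
toolx in box -1.0 0.002 z [-0.  0. -1.] q [-0.69  0.34  0.52  1.86 -0.2   1.    1.42]
51 17 [-31. -11.] [ 8. 93.]
69 20 [-11. -31.] [  7. -25.]
75 26 [-10. -31.] [  7. -24.]
81 20 [-12. -31.] [  7. -14.]
87 22 [-10. -33.] [  6. -27.]
135 41 [ -37. -110.] [30. 60.]
141 112 [ -38. -111.] [34. 60.]
147 114 [ -38. -110.] [33. 60.]
153 134 [ -39. -110.] [34. 62.]
159 186 [ -38. -115.] [35. 63.]
165 45 [ -37. -118.] [34. 57.]
[293 188]
```

View pics/z5.png

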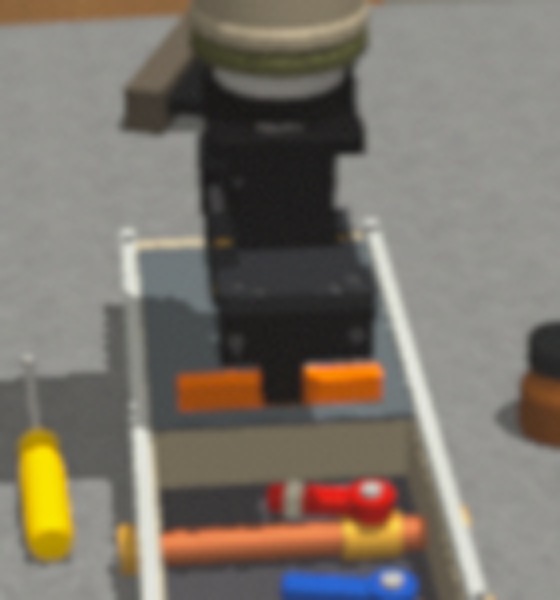

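Call:
carry_out(
  rows=[
    [0,[0,0.4,0],0],
    [0,[0,0.3,0],0],
    [0,[0,0.2,0],0],
    [0,[0,0.2,0],0],
    [0,[0,0,0],0],
  ],
)

```text
time_s: 6.85
eef_pos: [544.9, 99.7, 37.2]
tool_rot: [0.105, 3.14, -0.0]
force: [0.7, -3.1, 0.3]
width: 0.4
```

```bash
python3 -c "
from h import *
st()
f=arm.grab_frame('side');z=f['range_z'];v,u=np.nonzero(z>0);B=box(p2w(f,np.c_[u,v],z[v,u]));h=cv2.cvtColor(f['img'],cv2.COLOR_RGB2HSV)[v,u].astype(int)
m=(h[:,0]<18)&(h[:,1]>150)&(B[:,2]>60)&(B[:,2]<78)&(abs(B[:,0])<60)&(B[:,1]>-60)
print(np.percentile(B[m],[3,25,50,75,97],axis=0).round(1))
"
```

```text
t 6.85 box [[-0.9 -8.9 37.2]] F [ 0.7 -3.1  0.3] w 0.4
toolx in box -1.0 0.002 z [ 0. -0. -1.] q [-0.7   0.34  0.51  1.85 -0.2   1.    1.4 ]
[[-53.2  -3.7  60.7]
 [-34.   -0.9  64.7]
 [-12.5   0.9  69.5]
 [ 31.    3.3  72.3]
 [ 50.2   9.6  74.6]]
```

Call:
carry_out(
  rows=[
    [0,[0,0.2,0],0],
    [0,[0,0.2,0],0],
    [0,[0,0,0],0],
    [0,[0,-0.8,0],0],
    [0,[0,-1.5,0],0],
  ],
)

```text
time_s: 7.4
eef_pos: [543.4, 82.1, 37.1]
tool_rot: [0.101, 3.14, 0.002]
force: [-0.0, -0.1, 0.7]
width: 0.6
```

Call:
carry_out(
  rows=[
    [0,[0,-1,-3],0],
    [0,[0,-1,-4],0],
    [0,[4,0,-4],0],
    [0,[4,0,-3],0],
    [0,[4,0,0],0],
  ],
)

```text
time_s: 7.9
eef_pos: [427.8, 68.6, 175.9]
tool_rot: [0.106, 3.134, 0.005]
force: [1.3, 1.0, 0.8]
width: 0.5
```

Call:
carry_out(
  rows=[
    [0,[4.5,0,0],0],
    [0,[4.5,0,0],0],
    [0,[0,0,0],0],
    [0,[0,0,0],0],
    [0,[0,0,0],0],
  ],
)

```text
time_s: 8.4
eef_pos: [337.9, 74.5, 172.7]
tool_rot: [0.106, 3.139, 0.001]
force: [0.4, -0.4, 0.2]
width: 0.6
```

```bash
python3 -c "
from h import *
st()
for n in ['side','top']:
  f=arm.grab_frame(n);save(f,n+'6.png');z=f['range_z'];v,u=np.nonzero(z>0);B=box(p2w(f,np.c_[u,v],z[v,u]));h=cv2.cvtColor(f['img'],cv2.COLOR_RGB2HSV)[v,u].astype(int)
  m=(h[:,0]<18)&(h[:,1]>150)&(B[:,2]>60)&(B[:,2]<78)&(abs(B[:,0])<60)&(B[:,1]>-60)
  if m.sum(): print(np.percentile(B[m],[3,50,97],axis=0).round(1))
  for k in ['red_tip','red_spindle','blue_tip','blue_spindle','cover_rib','box']:
    for d in arm.pinpoint(k,f)[:1]: print(n,k,round(d['conf'],2),box(d['point']).round(1))
im=cv2.resize(f['img'][140:300,130:370],None,fx=3.3,fy=3.3,interpolation=cv2.INTER_CUBIC);cv2.imwrite('pics/z6.png',im[:,:,::-1])
"
```

```text
t 8.4 box [[-205.8  -47.5  172.7]] F [ 0.4 -0.4  0.2] w 0.6
toolx in box -1.0 0.002 z [ 0.     0.001 -1.   ] q [-0.82 -0.36  0.38  2.15  0.13  1.32  1.01]
[[-51.2  -2.7  60.6]
 [ -1.4   1.   69.5]
 [ 49.    9.6  74.1]]
side red_tip 0.8 [[-10.9 -68.5  39.7]]
side red_spindle 0.94 [[ 40.6 -84.7  44.5]]
side blue_tip 0.74 [[ -13.9 -145.9   41.3]]
side blue_spindle 0.62 [[  40.6 -162.2   48.8]]
side cover_rib 0.96 [[-1.2  7.9 70.8]]
side box 0.62 [[-1.6 -1.1 -0.8]]
[[-51.1   0.7  68. ]
 [ -2.9   5.3  74.6]
 [ 47.8  10.9  77.3]]
top red_tip 0.64 [[-12.4 -66.2  45.3]]
top red_spindle 0.98 [[ 41.3 -80.1  47.4]]
top blue_tip 0.62 [[ -12.5 -150.5   44.3]]
top blue_spindle 0.58 [[  35.7 -161.8   41.3]]
top cover_rib 0.79 [[-4.6  6.  72.4]]
top box 0.65 [[-4.9 -1.2 -1.9]]
```

View pics/z6.png

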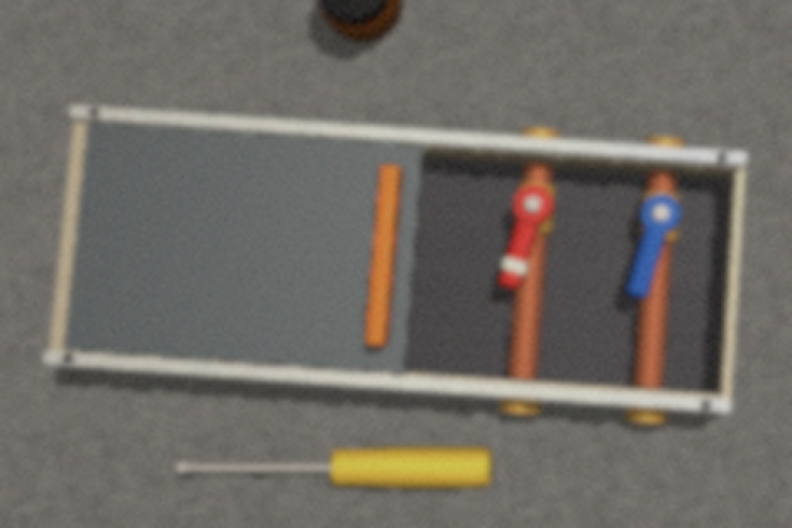

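View pics/side6.png

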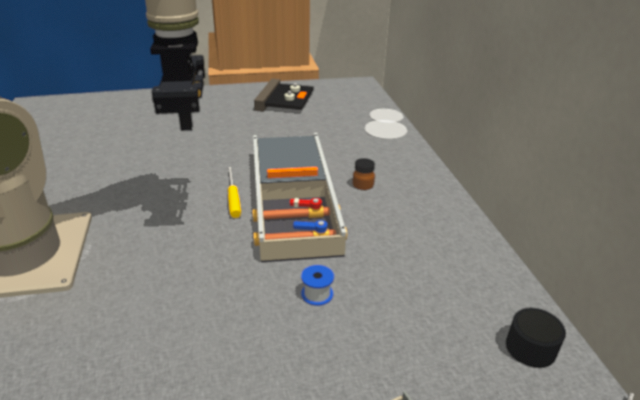

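Cover is fully open: the rib middle is at y about 7, so the joint is near 0.2. Red is at (40,-80) mm, turned about 0.25 rad, and blue's tip is at about (-13,-148). I'll move to the -y side of the red bar.

Call:
carry_out(
  rows=[
    [0,[-4,-1.1,0],0],
    [0,[-4,-1.1,0],0],
    [0,[-4,-1.1,0],0],
    [0,[-4,-1.1,0],0],
    [0,[-4.1,-1,0],0],
  ],
)

```text
time_s: 9.6
eef_pos: [535.9, 6.7, 172.6]
tool_rot: [0.104, 3.139, -0.0]
force: [-0.8, 0.3, 0.8]
width: 0.4
```

Call:
carry_out(
  rows=[
    [0,[0,0,0],0],
    [0,[0,0,4],0],
    [0,[0,0,4],0],
    [0,[0,0,4],0],
    [0,[0,0,0],0],
  ],
)

```text
time_s: 10.1
eef_pos: [530.2, 7.4, 48.3]
tool_rot: [-0.104, -3.132, 0.003]
force: [0.2, 0.1, 0.1]
width: 0.4
```

```bash
python3 -c "
from h import *
st();zz(n='z7.png')"
```

```text
t 10.1 box [[  -9.6 -102.    48.3]] F [0.2 0.1 0.1] w 0.4
toolx in box -1.0 0.002 z [-0.008 -0.002 -1.   ] q [-0.68  0.3   0.67  1.9  -0.22  1.02  1.59]
77 4 [ -17. -111.] [  -3. -108.]
83 31 [ -20. -115.] [  0. -92.]
89 27 [ -20. -114.] [  1. -95.]
95 28 [ -19. -114.] [   0. -108.]
143 5 [ -42. -186.] [ 13. -21.]
149 103 [ -44. -192.] [ 27. -22.]
155 130 [ -46. -192.] [ 26. -19.]
161 162 [ -46. -192.] [ 28. -18.]
167 191 [ -46. -195.] [ 27. -20.]
173 168 [ -45. -198.] [ 27. -18.]
179 36 [ -44. -198.] [ 27. -34.]
[293 204]
```

View pics/z7.png

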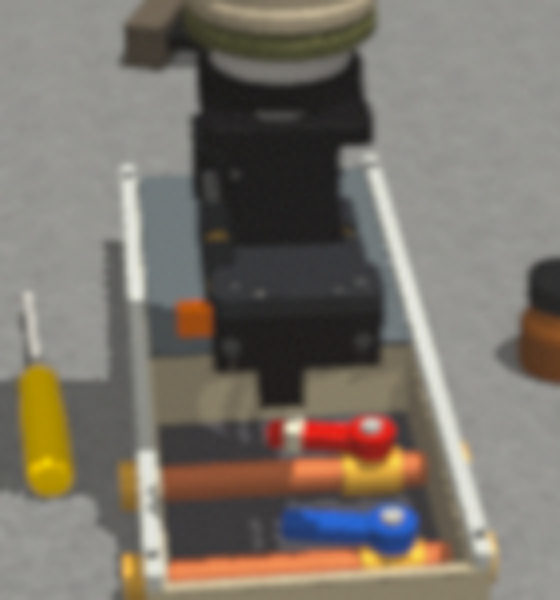

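Call:
carry_out(
  rows=[
    [0,[0,0,2],0],
    [0,[0,0,1.2],0],
    [0,[0,0,0],0],
    [0,[0,0,0],0],
    [0,[0,0,0],0],
  ],
)

```text
time_s: 10.65
eef_pos: [535.0, 7.4, 21.7]
tool_rot: [0.105, 3.138, 0.001]
force: [0.2, 0.8, -0.2]
width: 0.2
```

```bash
python3 -c "
from h import *
st();zz(n='z8.png')"
```

```text
t 10.65 box [[  -4.8 -101.6   21.7]] F [ 0.2  0.8 -0.2] w 0.2
toolx in box -1.0 0.002 z [ 0.002  0.001 -1.   ] q [-0.66  0.35  0.66  1.91 -0.26  0.96  1.62]
47 3 [ -37. -108.] [-5. -9.]
53 28 [ -37. -113.] [ 4. -4.]
59 22 [ -16. -115.] [   2. -108.]
65 27 [ -16. -114.] [   4. -109.]
119 34 [ -41. -191.] [ 16. -19.]
125 120 [ -41. -192.] [ 31. -19.]
131 134 [ -42. -192.] [ 31. -20.]
137 144 [ -42. -192.] [ 31. -20.]
143 204 [ -42. -197.] [ 31. -21.]
149 54 [ -41. -198.] [ 28. -25.]
[295 216]
```

View pics/z8.png

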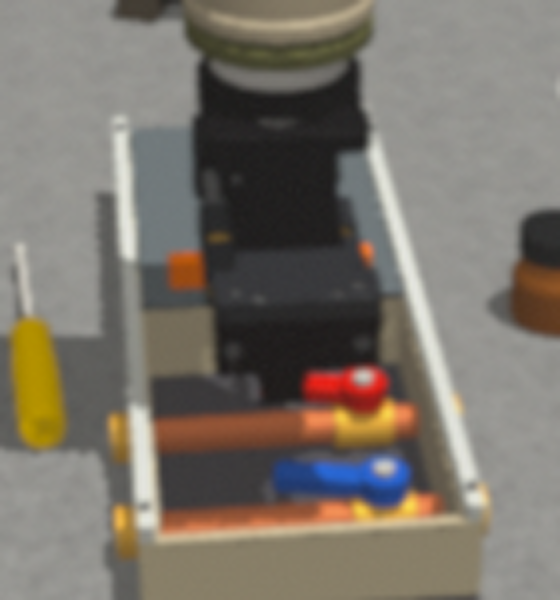

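Call:
carry_out(
  rows=[
    [0,[0,0,0.8],0],
    [0,[0,0,0.7],0],
    [0,[0,0,0],0],
    [0,[0,0.8,0],0],
    [0,[0,0.5,0],0],
  ],
)

```text
time_s: 11.2
eef_pos: [535.2, 21.0, 5.5]
tool_rot: [-0.104, -3.14, 0.0]
force: [-0.6, -3.5, -0.2]
width: 0.2
```

```bash
python3 -c "
from h import *
st();zz(n='z9.png')"
```

```text
t 11.2 box [[ -5.5 -88.1   5.5]] F [-0.6 -3.5 -0.2] w 0.2
toolx in box -1.0 0.002 z [-0. -0. -1.] q [-0.67  0.38  0.64  1.92 -0.28  0.93  1.61]
1 483 [ -65. -126.] [22. -8.]
7 14 [ -59. -124.] [  0. -13.]
37 16 [-15. -99.] [  4. -81.]
43 28 [ -16. -100.] [ 36. -80.]
49 24 [ -41. -100.] [4. 3.]
103 33 [ -41. -176.] [24. -8.]
109 117 [ -42. -180.] [29. -8.]
115 122 [ -43. -178.] [29. -8.]
121 141 [ -43. -179.] [29. -6.]
127 205 [ -43. -184.] [30. -7.]
133 40 [ -39. -183.] [  28. -178.]
[294 219]
```

View pics/z9.png

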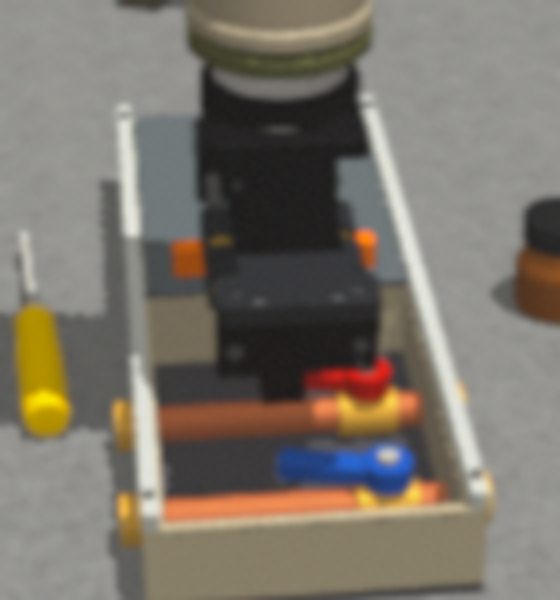

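The fingers touch the bar with 3.5 N. Now the arc, with 10 mm of finger overlap on the handle and clear of the pipe.

Call:
carry_out(
  rows=[
    [0,[-0.1,0.6,0],0],
    [0,[-0.1,0.6,0],0],
    [0,[-0.3,0.75,0],0],
    [0,[-0.3,0.75,0],0],
    [0,[-0.45,0.55,0],0],
  ],
)

```text
time_s: 11.75
eef_pos: [549.1, 51.6, 5.3]
tool_rot: [-0.105, -3.138, 0.001]
force: [-1.6, -3.7, -0.4]
width: 0.4
```

Call:
carry_out(
  rows=[
    [0,[-0.45,0.55,0],0],
    [0,[-0.5,0.35,0],0],
    [0,[-0.4,0.2,0],0],
    [0,[0,0,0],0],
    [0,[0,0,0],0],
  ],
)

```text
time_s: 12.25
eef_pos: [564.6, 62.4, 5.7]
tool_rot: [0.104, 3.139, 0.001]
force: [-0.2, 0.6, -0.3]
width: 0.5
```

```bash
python3 -c "
from h import *
st();zz(n='z10.png')"
```

```text
t 12.25 box [[ 21.2 -44.8   5.7]] F [-0.2  0.6 -0.3] w 0.5
toolx in box -1.0 0.002 z [ 0.001  0.001 -1.   ] q [-0.7   0.44  0.62  1.84 -0.31  0.96  1.56]
1 427 [ -39. -123.] [68. -7.]
7 11 [ -34. -108.] [22. -8.]
31 5 [ 15. -54.] [ 70. -12.]
37 22 [ 11. -57.] [ 29. -41.]
43 26 [ -6. -58.] [29. -2.]
49 28 [-11. -56.] [29. 70.]
55 10 [-12. -56.] [29. 67.]
103 29 [ -13. -133.] [54. 36.]
109 112 [ -16. -135.] [54. 35.]
115 112 [ -16. -135.] [54. 39.]
121 138 [ -16. -135.] [55. 36.]
127 192 [ -16. -141.] [55. 40.]
133 47 [ -15. -141.] [56. 34.]
[304 206]
```

View pics/z10.png

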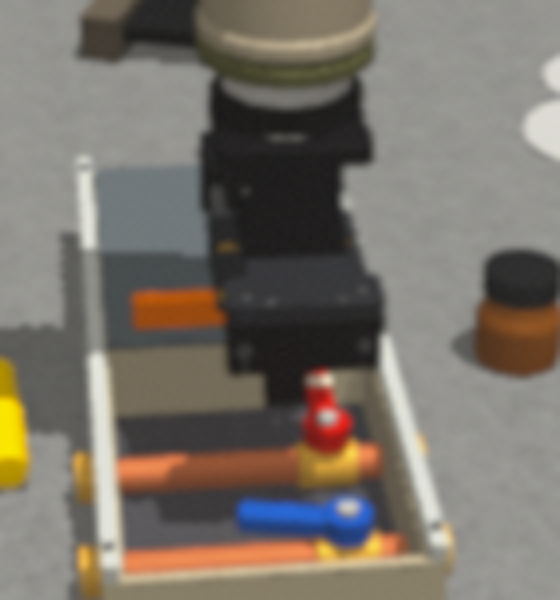

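Call:
carry_out(
  rows=[
    [0,[-0.2,0,0],0],
    [0,[-0.1,0,0],0],
    [0,[0,0,0],0],
    [0,[0,0,0],0],
    [0,[0,0,0],0],
  ],
)

```text
time_s: 12.8
eef_pos: [564.9, 62.3, 5.3]
tool_rot: [-0.104, -3.136, -0.002]
force: [-9.8, 1.5, 7.9]
width: 0.4
```

```bash
python3 -c "
from h import *
st()"
```

```text
t 12.8 box [[ 21.5 -44.9   5.3]] F [-9.8  1.5  7.9] w 0.4
toolx in box -1.0 0.002 z [-0.004  0.001 -1.   ] q [-0.69  0.44  0.61  1.83 -0.31  0.97  1.56]
```

The handle is at its stop: 10 N and no more travel. Backing off and lifting clear.

Call:
carry_out(
  rows=[
    [0,[0.5,0,0],0],
    [0,[1,0,0],0],
    [0,[0,0,0],0],
    [0,[0,0,-3],0],
    [0,[0,0,-4],0],
  ],
)

```text
time_s: 13.3
eef_pos: [550.6, 62.5, 75.0]
tool_rot: [-0.105, -3.137, 0.002]
force: [1.7, 0.0, 0.8]
width: 0.2
```

Call:
carry_out(
  rows=[
    [0,[0,0,-4],0],
    [0,[0,0,-4],0],
    [0,[3,0,-2],0],
    [0,[4.5,0,0],0],
    [0,[4.5,0,0],0],
  ],
)

```text
time_s: 13.8
eef_pos: [431.6, 70.6, 175.9]
tool_rot: [0.106, 3.138, 0.001]
force: [-1.0, 0.9, 0.5]
width: 0.9
```

Call:
carry_out(
  rows=[
    [0,[4.5,0,0],0],
    [0,[3,0,0],0],
    [0,[0,0,0],0],
    [0,[0,0,0],0],
    [0,[0,0,0],0],
  ],
)

```text
time_s: 14.3
eef_pos: [358.2, 75.7, 175.7]
tool_rot: [0.106, 3.139, 0.001]
force: [-0.5, -0.3, -0.6]
width: 0.3
```

```bash
python3 -c "
from h import *
st()
for n in ['side','top']:
  f=arm.grab_frame(n)
  for k in ['red_tip','red_spindle','blue_tip','blue_spindle','cover_rib']:
    for d in arm.pinpoint(k,f)[:1]: print(n,k,round(d['conf'],2),box(d['point']).round(1))
  for k in ['screwdriver','jar','spool']:
    for d in arm.pinpoint(k,f)[:1]: print(n,k,round(d['conf'],2),np.round(d['point'],1))
im=cv2.resize(f['img'][120:310,130:430],None,fx=2.6,fy=2.6,interpolation=cv2.INTER_CUBIC);cv2.imwrite('pics/z11.png',im[:,:,::-1])
"
```

```text
t 14.3 box [[-185.7  -45.   175.7]] F [-0.5 -0.3 -0.6] w 0.3
toolx in box -1.0 0.003 z [ 0.001  0.    -1.   ] q [-0.94 -0.34  0.5   2.12  0.16  1.32  1.  ]
side red_tip 0.76 [[ 41.  -26.4  39.7]]
side red_spindle 0.83 [[ 41.  -83.6  47.7]]
side blue_spindle 0.72 [[  41.4 -162.5   46.1]]
side cover_rib 0.91 [[-1.8  5.7 71. ]]
side screwdriver 0.88 [410.8 154.4  -1.7]
side jar 0.91 [714.6 142.2  -2.7]
side spool 0.97 [ 542.7 -198.7   -1.1]
top red_tip 0.59 [[ 39.8 -25.6  46.6]]
top red_spindle 0.7 [[ 39.4 -81.3  45.4]]
top blue_tip 0.79 [[ -13.3 -149.9   40.6]]
top blue_spindle 0.81 [[  35.4 -160.8   42. ]]
top cover_rib 0.86 [[-3.8  4.  72.5]]
top jar 0.61 [716.9 140.4   2. ]
top spool 0.85 [ 5.367e+02 -2.010e+02  4.000e-01]
```

View pics/z11.png

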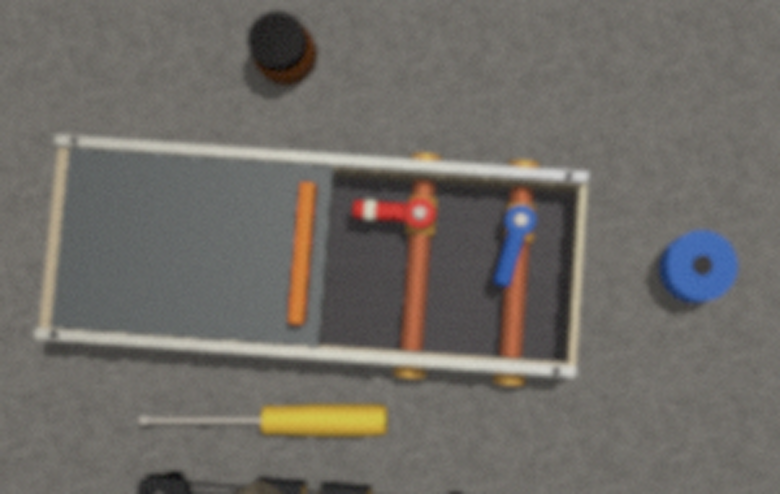

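The red handle at (385,210) points along box +y and is fully shut. The cover is open with its rib at (302,255). The blue handle and the loose things haven't moved, and the arm is clear.

```bash
python3 -c "
from cell import arm
print(arm.finish_job())"
```

```text
the job is handed in; nothing more can be done
None
```

The compressed air is off: I pushed the cover fully open by its orange rib, then pushed the red handle clockwise to its stop. The arm then backed clear and I handed the job in at about 14.4 s of the 53 s allowed. No verdict is reported on hand-in.

**Last checks, from both cameras**
- **Cover:** the rib middle is at box y 4–6 mm (7 is fully open), so the cover is about 0.197–0.199 m open.
- **Red handle:** the tip is at about (40, -26) mm and the spindle at (40, -82) mm in box axes, so it is shut to within about 0.03 rad. At the end it took 10 N with no further travel.
- **Blue handle:** the tip is within 1 mm of where it was once the cover was open, in the top view only. The side view did not find it in the last picture.
- **Loose things:** the screwdriver, jar and spool are within about 4 mm of their start, which is the networks' accuracy. The screwdriver's figure is from the side view only, because the top view missed it.

**One disagreement:** the reported tool height read about 28–30 mm lower than the cameras showed throughout, while x and y agreed. I set heights by the cameras, and the contacts came where expected.

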